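# Bring the tall jar of the small-parts carousel to the front and hold it there

### The arm

A 6-joint arm with a two-finger parallel gripper is mounted at the origin on the work surface. World frame = base frame: x ahead of the robot, y to its left, z up, the work surface at z = 0. Lengths are in mm, angles in rad, forces in N, time in s.
With the tool pointing down it reaches from about 275 to 1000 mm from the base axis. Payload 8.4 kg.
Tool frame: the origin (TCP) lies on the mounting face of the last link; the fingertips stand 173 mm ahead of it and the grasp point (between the pads) lies 155 mm ahead of it; z points along the fingers, y is the direction in which the jaws open and shut (so a half turn about z gives the same grasp; the last joint's range is limited). The gripper opens to 85 mm and grips with 20 to 120 N. Pads are 22 mm wide; open, the fingers measure 114 mm over their backs; the gripper's body (76 mm by 85 mm) begins 54 mm behind the grasp point. The pads swing forward as they close: fully open they stand 13 mm farther back than shut.
Start: joints at [1.128, 0.353, 1.633, -0, 1.155, -0.002], TCP at [266.664, 565.261, 404.681] pointing down, gripper open.
Joint ranges: [-2.63, 2.63], [-0.92, 2.1], [0.06, 2.66], [-1.3, 4.44], [0, 2.69], [-3.02, 3.02]. Speed limits (rad/s): [2.22, 2.22, 2.79, 3.14, 3.14, 3.14].

### API

Orientations are given as [roll, pitch, yaw] about the fixed x, y, z axes, in that order (R = Rz(yaw) Ry(pitch) Rx(roll)).
In Python, from rig import r, grab_frame, spotter gives the robot as it stands.
- The arm moves only by the tool apply_moves, never from a script. Its argument "motion" is text: rows parted by semicolons, each of 5 numbers parted by spaces: the opening, from -1 (shut) to 1 (fully open), then the shift along the tool's x, y, z as a fraction of full scale, then the turn about the tool's z as a fraction of full scale. In form: hand x y z twist; .... A call has 1 to 20 rows; each row is the pose to reach, as a shift and turn from the pose commanded when the call began, along the tool's axes at that moment, turning the shorter way round; what a row does not reach only later rows make up. Full scale, the value 1, is 1 m for a shift and pi rad for a turn. A row lasts 1/12 s, in which the tool goes at most 41.7 mm and 7.16 degrees, less where a joint would pass 70% of its speed; a pose out of reach is approached as far as the arm can. A call with a number of a shift or a turn outside -1 to 1 is refused whole. A call with a gripper value outside its range is refused whole. The fingers move at their own pace and stop on an object; "squeeze" is the grip in N (left out, the last holds). Time passes only in rows, so rows that repeat a pose let the fingers close. It gives the time, the measured TCP pose, the force and the opening at its end, in the units of the state.
- r.sense(): the state, without advancing time (a new reading comes with each control period).
- grab_frame(name): name is "scene" or "top" or "wrist"; returns a dict with "img" (420x560x3 uint8, red, green, blue), "fx", "fy", "cx", "cy" (pixels), "dist_coeffs" ([k1, k2, p1, p2, k3] as OpenCV has them; the pictures are not rectified), "R" (3x3) and "t" (3): a world point X has camera coordinates R X + t. Camera axes: x right, y down, z forward; pixel columns grow to the right and rows downward; lengths in mm; the calibration is good to about 2 mm. A picture is of the moment at which its call begins. There is no depth.
- r.sign_off(): hands the job in, once; it reports no verdict.
Trained networks look in the newest picture that a camera, given by its name, has taken for a name from the list of things; names that differ only in an ending like _2 or _b are one class to them, and where a whole thing is asked for, a point or a joint stands for the part that bears it (a point fixed in the world has none). Each returns a list of dicts, best first, with "conf" (0 to 1); they miss things now and then, are a little off and sometimes report something else, mostly with a low value. They report only what shows in the picture. A call takes as long as a camera call.
- spotter.boxes_of(query, camera): "point" ([x, y, z] in mm, in world coordinates, good to about 4 mm: the middle of the surface that is visible of it).
- spotter.place_of(query, camera): "point" ([x, y, z] in mm, in world coordinates, good to about 4 mm: a listed point, or the origin of a listed thing).
The state is a dict: "clock": time; "qpos": joint angles; "qvel": joint speeds; "joint_efforts": joint torques, N m; "eef_pos": TCP position; "tcp_rot": TCP orientation; "contact_force": force on the tool from outside, world axes, zero at the start; "wrist_torque": the same for the moment, N m; "opening": opening from 0.0 (shut) to 1.0 (fully open).
Only numpy, scipy, OpenCV 4.12 (cv2) and the standard library are available. Lean on these libraries where they do the work, as an engineer would, in place of code of your own. Each camera call takes 0.05 s, during which the arm holds its last target.

### The job

Grip the upright steel knob on the lid of the carousel's one tall jar, and with it turn the carousel gently (slower than half a turn a second) until the tall jar stands right behind the stand's upright pointer. The turntable is sprung and swings back if let go, so finish while still gripping the knob, holding the turntable still with the tall jar at the pointer; leave the tools and parts lying around it alone.

Things in the scene. Friction and masses are not known exactly. Their poses are not given: they have to be found in the camera images.
- knob: steel cylinder 22 mm in diameter, 50 mm tall, upright on the lid of the tall jar. Origin on its centre line at the height to grip: 22 mm below its top, 28 mm above the lid, 158 mm above the bench. It sits 90 mm from the turntable's axis and spins freely on the lid about its own centre line, so a gripper that holds it need not turn as the turntable turns.
- turntable (a joint): angle of the turntable (rad), growing anticlockwise seen from above; 0 is its parked position, where it starts, with the tall jar 0.8 to 3.14 rad from the pointer, on either side. Stops at -3.7 and 3.7, so the shorter way round to the pointer is always free. A weak spring (0.05 N m per rad) turns it back to 0 when let go; damping 0.06 N m s per rad.
- axis (a point): fixed point on the turntable's upright axis, level with the upper face of its aluminium disc (244 mm in diameter), 42 mm above the bench; x axis points away from the pointer, z up. On the disc, evenly on a circle of 90 mm radius, stand five fixed white jars with grey lids, 55 mm across: one tall (lid top 129 mm above the bench) with the knob, four low (lid tops 92 mm above the bench).
- front_point (a point): point 90 mm from the axis towards the pointer, level with the disc's upper face: when the tall jar faces front its knob's centre line passes through this point. It does not move.
- stand: fixed grey foot of the carousel, 260 mm in diameter; origin on the axis at bench level. The pointer, a slim upright steel post with a cone tip (24 x 12 mm, on a foot tab 50 mm wide), stands 152 mm from the axis on the stand's -x side, roughly facing the robot; its tip is 113 mm above the bench.
- hex_holder: green plastic hex key holder 35 x 85 x 45 mm with steel keys up to 110 mm tall; origin under its centre. To be left alone.
- ratchet: chrome ratchet handle 190 mm long, lying along its x axis; origin near its middle, at bench level. To be left alone.
- pump: small aluminium pump 235 mm long, lying along its x axis; origin near its middle, at bench level. To be left alone.
- reflector: white plastic reflector 90 mm wide and 51 mm high on a black foot; origin under its centre. To be left alone.

How it is judged:
By the outcome, as a careful person would: the job done as asked, in the order asked, and still so for the second after the job is handed in, while the arm keeps its last pose, push and grip.
It also fails if it takes over 35 s, if anything falls off the work surface, if the arm or the gripper's body presses on something with over 40 N, if the wrist force passes 120 N, or if a joint passes its speed limit or range.

## Working session

There is one attempt and no reset: what is moved stays moved. The work goes in short steps, Python scripts to look and compute and a tool call to move; the robot and the scene stay as the last step left them, time stands still between calls to the robot, and variables do not carry over. Pictures are saved under pics/ and viewed, and the job is handed in when it is done.

Besides the shell and the picture viewer there is one more tool, called as name(argument=value, ...) on one line, values as JSON. apply_moves: Moves the arm, as the interface text tells. Its arguments: {"type":"object","properties":{"motion":{"type":"string"},"squeeze":{"type":"number"}},"required":["motion"]}

```bash
mkdir -p pics; ls; python3 - <<'E'
from rig import r, grab_frame, spotter
import cv2
s=r.sense();print(s)
for c in ["scene","top"]:
    f=grab_frame(c);cv2.imwrite(f"pics/a_{c}.png",f["img"][:,:,::-1])
    for q in ["knob","axis","front_point","stand","hex_holder","ratchet","pump","reflector"]:
        print(c,q,[(d["conf"],[round(float(v)) for v in d["point"]]) for d in spotter.place_of(q,c)[:2]])
E
```

```text
pics
{'clock': 0.0, 'qpos': array([ 1.12759890e+00,  3.53670498e-01,  1.63412210e+00,  1.41485749e-05,
        1.15519310e+00, -2.39714520e-03]), 'qvel': array([ 0.00023874,  0.00169836, -0.00097839, -0.00056525,  0.0007627 ,
        0.00064947]), 'joint_efforts': array([-1.73364868e-03, -6.05232382e+01, -3.42070055e+01, -7.20464925e-06,
        9.04623274e-03, -3.12014674e-05]), 'eef_pos': array([266.56388369, 565.0536362 , 403.95269837]), 'tcp_rot': array([-3.14019964e+00, -1.62754815e-05,  2.70078664e+00]), 'contact_force': array([ 0.08008221,  0.31991937, -0.11026904]), 'wrist_torque': array([ 0.02014165, -0.03454176, -0.06675752]), 'opening': 0.998596421758936}
scene knob [(0.42, [667, -37, 156])]
scene axis [(0.2, [668, -398, -1]), (0.19, [438, 438, -1])]
scene front_point [(0.68, [669, -400, -3]), (0.67, [489, -34, 45])]
scene stand []
scene hex_holder [(0.89, [596, 405, -1])]
scene ratchet [(0.94, [425, -442, 1])]
scene pump [(0.66, [437, 435, 0])]
scene reflector [(0.86, [667, -399, 4])]
top knob [(0.43, [667, -33, 159])]
top axis []
top front_point [(0.85, [492, -38, 41]), (0.71, [665, -396, -3])]
top stand []
top hex_holder [(0.7, [597, 406, -1]), (0.17, [420, -444, -2])]
top ratchet [(0.74, [418, -444, -1])]
top pump [(0.56, [437, 438, 0])]
top reflector [(0.6, [665, -395, -5])]
```

View pics/a_scene.png

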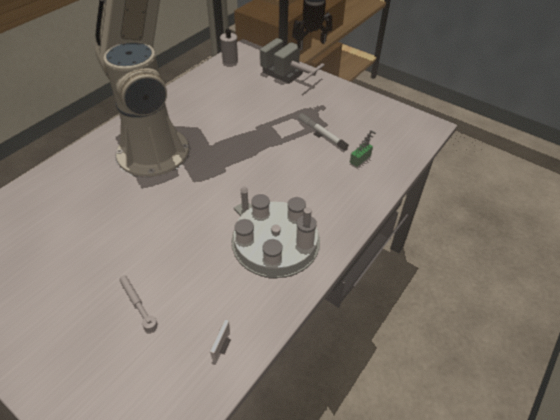

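View pics/a_top.png

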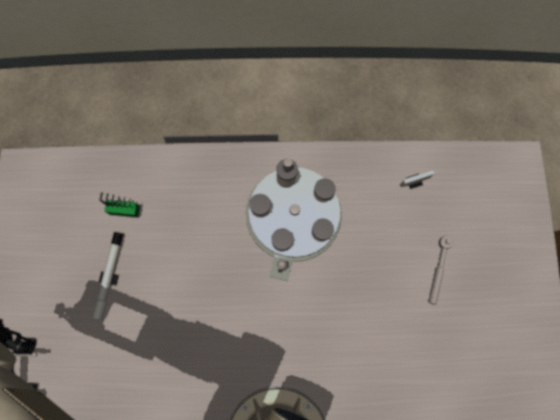

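The scene shows the knob at about (308,215) and the pointer at (243,195). In the top view the knob is at (288,163), the pointer at (282,267) and the hub at (294,210). Next I fit the axis and pointer from both views.

```bash
python3 - <<'E'
import cv2
a=cv2.imread("pics/a_top.png")[140:290,230:360];cv2.imwrite("pics/z_top.png",cv2.resize(a,None,fx=4,fy=4,interpolation=cv2.INTER_CUBIC)[:600])
a=cv2.imread("pics/a_scene.png")[170:285,220:335];cv2.imwrite("pics/z_scene.png",cv2.resize(a,None,fx=5,fy=5,interpolation=cv2.INTER_CUBIC))
E
```

```text
(no output)
```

View pics/z_top.png

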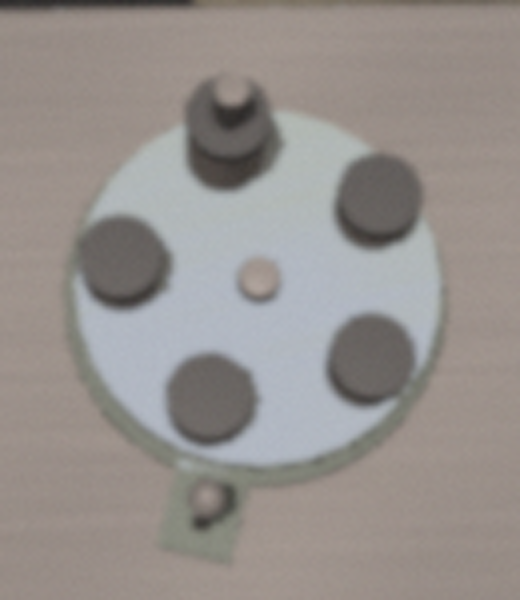

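View pics/z_scene.png

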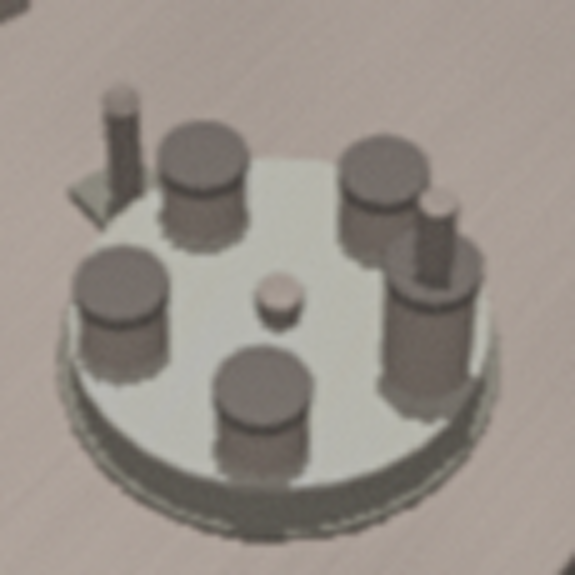

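```bash
cat > h.py <<'E'
import numpy as np, cv2
def cam(f):
    K=np.array([[f["fx"],0,f["cx"]],[0,f["fy"],f["cy"]],[0,0,1.]]);return K,np.array(f["dist_coeffs"],float),np.array(f["R"]),np.array(f["t"]).ravel()
def proj(f,X):
    K,d,R,t=cam(f);return cv2.projectPoints(np.array(X,float).reshape(-1,3),cv2.Rodrigues(R)[0],t,K,d)[0].reshape(-1,2)
def back(f,px,z):
    K,d,R,t=cam(f);u=cv2.undistortPoints(np.array([[px]],float),K,d).ravel()
    D=R.T@np.array([u[0],u[1],1]);C=-R.T@t;return C+D*(z-C[2])/D[2]
E
python3 - <<'E'
from rig import grab_frame
from h import *
from scipy.optimize import least_squares
F={c:grab_frame(c) for c in("top","scene")}
off={"top":(4,230,140),"scene":(5,220,170)}
pk={"top":dict(l=[(123,261),(379,197),(371,358),(211,398)],t=(229,116),k=(232,93),p=(209,495)),
"scene":dict(l=[(121,285),(204,156),(384,171),(263,388)],t=(433,266),k=(440,203),p=(121,92))}
def px(c,p): s,x,y=off[c];return ((p[0]+.5)/s-.5+x,(p[1]+.5)/s-.5+y)
obs=[]
for c in F:
    L=np.array([back(F[c],px(c,p),92)[:2] for p in pk[c]["l"]]);T=back(F[c],px(c,pk[c]["t"]),129)[:2];Kn=back(F[c],px(c,pk[c]["k"]),180)[:2];P=back(F[c],px(c,pk[c]["p"]),113)[:2]
    def res(q):
        a=q[2]+2*np.pi/5*np.arange(5);M=q[:2]+90*np.c_[np.cos(a),np.sin(a)]
        o=[M[0]-T]+[min(((m-l) for l in L),key=np.linalg.norm) for m in M[1:]]
        return np.concatenate(o)
    g=(T+L.sum(0))/5
    s=least_squares(res,[*g,np.arctan2(*(T-g)[::-1])])
    print(c,"L",L.round(),"T",T,"K",Kn,"P",P,"fit",s.x,abs(s.fun).max().round(1),"ptr",np.linalg.norm(P-s.x[:2]),np.arctan2(*(P-s.x[:2])[::-1]))
E
```

```text
top L [[ 583.   31.]
 [ 622. -133.]
 [ 518. -124.]
 [ 494.  -23.]] T [665.88862294 -36.85068928] K [663.64139618 -36.79305767] P [430.61858207 -19.77441996] fit [ 5.76452119e+02 -5.71522774e+01  2.30081600e-01] 1.8 ptr 150.5474171305133 2.890688779616699
scene L [[ 522. -127.]
 [ 499.  -23.]
 [ 589.   30.]
 [ 628. -136.]] T [667.86523089 -38.39447781] K [668.52532882 -37.91765438] P [441.40644094 -27.86577501] fit [ 5.81165999e+02 -5.90092252e+01  2.28721951e-01] 1.0 ptr 143.18745926909952 2.9223389622298366
```

The axis is about (579,-58), with the knob at (667,-37) at +0.23 rad and the pointer direction about 2.90 rad. That means roughly +2.67 rad anticlockwise. The network's front_point agrees. I move above the knob, turning the tool to yaw π so that its axes line up with the world.

apply_moves(motion="1 -0.619 -0.3736 0 -0.1403;1 -0.619 -0.3736 0 -0.1403;1 -0.619 -0.3736 0 -0.1403;1 -0.619 -0.3736 0 -0.1403;1 -0.619 -0.3736 0 -0.1403;1 -0.619 -0.3736 0 -0.1403;1 -0.619 -0.3736 0 -0.1403;1 -0.619 -0.3736 0 -0.1403;1 -0.619 -0.3736 0 -0.1403;1 -0.619 -0.3736 0 -0.1403;1 -0.619 -0.3736 0 -0.1403;1 -0.619 -0.3736 0 -0.1403;1 -0.619 -0.3736 0 -0.1403;1 -0.619 -0.3736 0 -0.1403;1 -0.619 -0.3736 0 -0.1403;1 -0.619 -0.3736 0 -0.1403;1 -0.619 -0.3736 0 -0.1403;1 -0.619 -0.3736 0 -0.1403;1 -0.619 -0.3736 0 -0.1403;1 -0.619 -0.3736 0 -0.1403", squeeze=60)

```text
clock: 2.67
eef_pos: [667.1, -37.4, 404.2]
tcp_rot: [3.141, -0.001, 3.14]
contact_force: [0.3, -0.6, -1.4]
opening: 1.001
```

```bash
python3 - <<'E'
from rig import r, grab_frame, spotter
import cv2
s=r.sense();print(s["clock"],s["eef_pos"],s["tcp_rot"],s["qpos"],s["contact_force"])
c="wrist"
f=grab_frame(c);cv2.imwrite(f"pics/b_{c}.png",f["img"][:,:,::-1])
for q in ["knob","axis","front_point","stand"]:
    print(c,q,[(d["conf"],[round(float(v),1) for v in d["point"]]) for d in spotter.place_of(q,c)[:2]])
E
```

```text
2.6667 [667.12286385 -37.36339267 404.16937587] [ 3.14113124e+00 -9.30988159e-04  3.13968522e+00] [-5.82966916e-02  4.20315705e-01  1.53393774e+00  4.40009183e-04
  1.18829475e+00 -1.62734979e+00] [ 0.26416977 -0.61029595 -1.44103683]
wrist knob [(0.89, [665.5, -31.7, 154.6])]
wrist axis []
wrist front_point []
wrist stand [(0.17, [666.8, -34.4, 154.9])]
```

View pics/b_wrist.png

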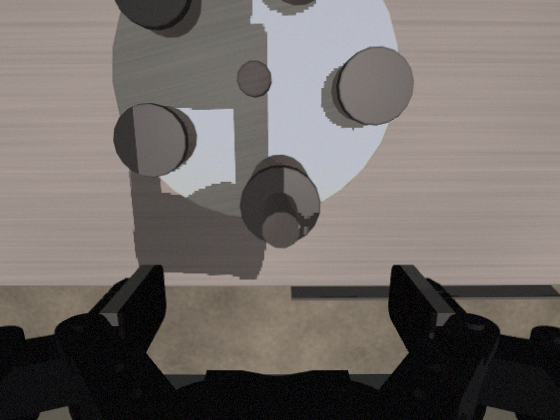

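The wrist view shows the knob top at (282,229), the tall lid at (280,207), the hub at (254,79) and low lids at (151,140) and (376,86). I back-project these.

```bash
python3 - <<'E'
from rig import grab_frame
from h import *
from scipy.optimize import least_squares
f=grab_frame("wrist")
K=back(f,(282,229.5),180);T=back(f,(280,207),129);A=back(f,(151,140),92);B=back(f,(376,86),92)
print(K,T,A,B,back(f,(254,79),55))
# fit: angle order
def res(q):
    m=lambda k:q[:2]+90*np.array([np.cos(q[2]+k*2*np.pi/5),np.sin(q[2]+k*2*np.pi/5)])
    return np.r_[m(0)-T[:2],m(0)-K[:2],min([m(1)-A[:2],m(-1)-A[:2]],key=np.linalg.norm),min([m(1)-B[:2],m(-1)-B[:2]],key=np.linalg.norm)]
s=least_squares(res,[579,-58,.23]);print(s.x,s.fun.round(1))
for C in (back(f,(254,79),z)[:2] for z in(50,60)): print(C)
E
```

```text
[664.41761244 -32.82395741 180.        ] [665.00255446 -33.4521809  129.        ] [ 623.10645298 -129.51462473   92.        ] [584.45852331  35.74314787  92.        ] [577.13126062 -54.17427821  55.        ]
[ 5.76866142e+02 -5.33313728e+01  2.28087391e-01] [-0.5  0.5  0.1 -0.2  0.2 -0.9  0.1  0.6]
[576.75432186 -54.46030065]
[577.50819937 -53.88825577]
```

apply_moves(motion="1 0.001 0.002 0.01 0;1 0.0015 0.003 0.03 0;1 0.0015 0.003 0.05 0;1 0.0015 0.003 0.07 0;1 0.0015 0.003 0.085 0;1 0.0015 0.003 0.091 0;1 0.0015 0.003 0.091 0;1 0.0015 0.003 0.091 0")

```text
clock: 3.63
eef_pos: [665.6, -33.4, 313.8]
tcp_rot: [3.142, -0.0, -3.141]
contact_force: [1.2, -0.2, -0.0]
opening: 1.002
```

```bash
python3 - <<'E'
from rig import r, grab_frame, spotter
import cv2
s=r.sense();print(s["clock"],s["eef_pos"],s["tcp_rot"],s["contact_force"])
f=grab_frame("wrist");cv2.imwrite("pics/c_wrist.png",f["img"][:,:,::-1])
E
```

```text
3.6333 [665.6320775  -33.42301237 313.79329363] [ 3.14157420e+00 -7.25360714e-05 -3.14124684e+00] [ 1.18809939 -0.21511512 -0.03578603]
```

View pics/c_wrist.png

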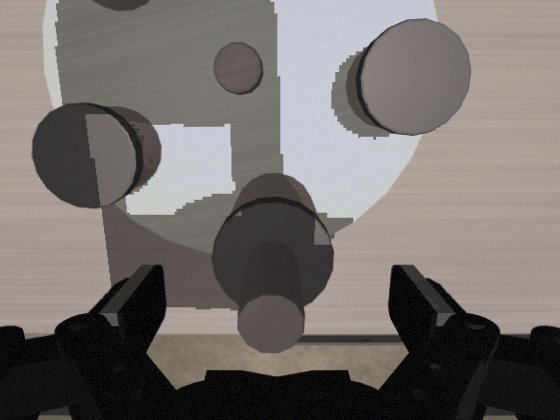

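The knob top at (271,322) lies between the pads, close to the jaw midline at about 278. Close now.

apply_moves(motion="-1 0 0 0 0;-1 0 0 0 0;-1 0 0 0 0;-1 0 0 0 0;-1 0 0 0 0;-1 0 0 0 0;-1 0 0 0 0;-1 0 0 0 0;-1 0 0 0 0;-1 0 0 0 0", squeeze=60)

```text
clock: 4.52
eef_pos: [665.7, -33.8, 314.2]
tcp_rot: [-3.142, 0.0, 3.142]
contact_force: [-1.7, -0.6, 5.9]
opening: 0.242
```

```bash
python3 - <<'E'
from rig import r, grab_frame, spotter
import cv2
from h import *
s=r.sense();print(s["clock"],s["eef_pos"],s["contact_force"],s["wrist_torque"],s["opening"])
f=grab_frame("wrist");cv2.imwrite("pics/d_wrist.png",f["img"][:,:,::-1])
p=s["eef_pos"];print(proj(f,[[p[0],p[1],180]]))
E
```

```text
4.5167 [665.66507605 -33.78081355 314.18372396] [-1.73432311 -0.56786739  5.85401518] [-0.0344125   0.30472494 -0.00563788] 0.24185312202272247
[[278.13505579 325.51006821]]
```

View pics/d_wrist.png

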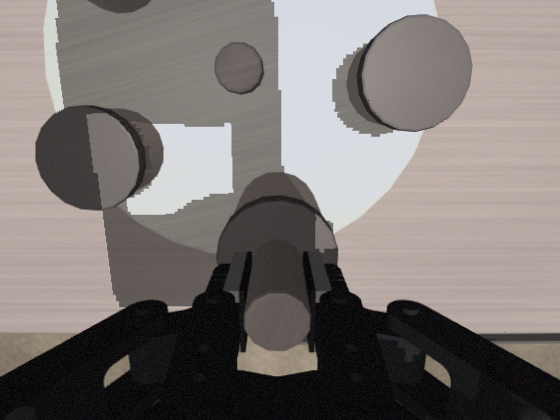

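```bash
python3 - <<'E'
from rig import grab_frame
from h import *
from scipy.optimize import least_squares
f=grab_frame("wrist")
obs=[((277,320),180),((90,157.5),92),((415,73),92)]
A=[back(f,p,z)[:2] for p,z in obs];print(A)
def res(q):
    m=lambda k:q[:2]+90*np.array([np.cos(q[2]+k*2*np.pi/5),np.sin(q[2]+k*2*np.pi/5)])
    return np.r_[m(0)-A[0],m(-1)-A[1],m(1)-A[2]]
s=least_squares(res,[579,-58,.23]);print(s.x,s.fun.round(1), back(f,(239,68),55))
E
```

```text
[array([663.71969228, -34.13630759]), array([ 623.99242895, -130.06824492]), array([583.06588386,  32.91533721])]
[ 5.76494418e+02 -5.55097893e+01  2.44422149e-01] [ 0.1  0.4  0.2 -1.8 -0.3  1.4] [577.18451458 -55.91180456  55.        ]
```

```bash
cat >> h.py <<'E'
def arc(p0,p1,n,c0=None):
    ph=np.linspace(p0,p1,n+1)[1:]
    d=90*np.c_[np.cos(ph)-np.cos(p0),np.sin(ph)-np.sin(p0)]
    print(";".join(f"-1 {-a/1000:.4f} {b/1000:.4f} 0 0" for a,b in d))
E
python3 -c "
from h import *
arc(.237,.237+.6,12)"
```

```text
-1 0.0012 0.0043 0 0;-1 0.0025 0.0086 0 0;-1 0.0041 0.0128 0 0;-1 0.0059 0.0170 0 0;-1 0.0079 0.0210 0 0;-1 0.0102 0.0249 0 0;-1 0.0125 0.0287 0 0;-1 0.0151 0.0324 0 0;-1 0.0179 0.0359 0 0;-1 0.0208 0.0394 0 0;-1 0.0239 0.0426 0 0;-1 0.0272 0.0457 0 0
```

apply_moves(motion="-1 0.0012 0.0043 0 0;-1 0.0025 0.0086 0 0;-1 0.0041 0.0128 0 0;-1 0.0059 0.0170 0 0;-1 0.0079 0.0210 0 0;-1 0.0102 0.0249 0 0;-1 0.0125 0.0287 0 0;-1 0.0151 0.0324 0 0;-1 0.0179 0.0359 0 0;-1 0.0208 0.0394 0 0;-1 0.0239 0.0426 0 0;-1 0.0272 0.0457 0 0;-1 0.0272 0.0457 0 0")

```text
clock: 5.7
eef_pos: [637.9, 12.1, 314.2]
tcp_rot: [-3.141, -0.0, -3.141]
contact_force: [-1.1, -2.4, 6.8]
opening: 0.237
```

```bash
python3 - <<'E'
from rig import r, grab_frame, spotter
import cv2
from h import *
s=r.sense();print(s["clock"],s["eef_pos"],s["contact_force"],s["wrist_torque"],s["opening"])
f=grab_frame("wrist");cv2.imwrite("pics/e_wrist.png",f["img"][:,:,::-1])
p=s["eef_pos"];print(proj(f,[[p[0],p[1],180]]))
E
```

```text
5.7 [637.8560094   12.14797199 314.16706109] [-1.13355031 -2.4366191   6.7607059 ] [-0.44933608  0.29438794  0.00862517] 0.23739239348536162
[[278.26167604 325.880076  ]]
```

View pics/e_wrist.png

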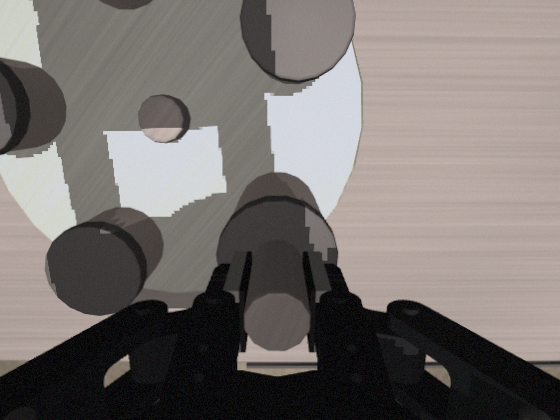

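The turntable follows with low force, and the knob is still at (277,320) between the pads. Continue.

```bash
python3 -c "
from h import *
arc(.837,1.767,17)"
```

```text
-1 0.0037 0.0032 0 0;-1 0.0077 0.0062 0 0;-1 0.0117 0.0089 0 0;-1 0.0159 0.0115 0 0;-1 0.0203 0.0138 0 0;-1 0.0248 0.0159 0 0;-1 0.0293 0.0177 0 0;-1 0.0340 0.0192 0 0;-1 0.0388 0.0206 0 0;-1 0.0436 0.0216 0 0;-1 0.0484 0.0224 0 0;-1 0.0533 0.0229 0 0;-1 0.0582 0.0231 0 0;-1 0.0632 0.0231 0 0;-1 0.0681 0.0228 0 0;-1 0.0730 0.0223 0 0;-1 0.0778 0.0214 0 0
```

apply_moves(motion="-1 0.0037 0.0032 0 0;-1 0.0077 0.0062 0 0;-1 0.0117 0.0089 0 0;-1 0.0159 0.0115 0 0;-1 0.0203 0.0138 0 0;-1 0.0248 0.0159 0 0;-1 0.0293 0.0177 0 0;-1 0.0340 0.0192 0 0;-1 0.0388 0.0206 0 0;-1 0.0436 0.0216 0 0;-1 0.0484 0.0224 0 0;-1 0.0533 0.0229 0 0;-1 0.0582 0.0231 0 0;-1 0.0632 0.0231 0 0;-1 0.0681 0.0228 0 0;-1 0.0730 0.0223 0 0;-1 0.0778 0.0214 0 0;-1 0.0778 0.0214 0 0")

```text
clock: 7.25
eef_pos: [560.4, 32.9, 314.2]
tcp_rot: [-3.14, 0.001, -3.141]
contact_force: [2.1, -4.1, 2.6]
opening: 0.241
```

```bash
python3 - <<'E'
from rig import r, grab_frame, spotter
import cv2
from h import *
s=r.sense();print(s["clock"],s["eef_pos"],s["contact_force"],s["wrist_torque"],s["opening"])
for c in("wrist","top"):
    f=grab_frame(c);cv2.imwrite(f"pics/f_{c}.png",f["img"][:,:,::-1])
arc(1.767,2.697,17)
E
```

```text
7.25 [560.40856455  32.85399551 314.17216261] [ 2.09011402 -4.10260052  2.55918258] [-0.70494691 -0.22839326  0.01746816] 0.24115839466324743
-1 0.0048 -0.0011 0 0;-1 0.0095 -0.0024 0 0;-1 0.0142 -0.0041 0 0;-1 0.0187 -0.0059 0 0;-1 0.0232 -0.0080 0 0;-1 0.0275 -0.0104 0 0;-1 0.0317 -0.0129 0 0;-1 0.0358 -0.0158 0 0;-1 0.0396 -0.0188 0 0;-1 0.0434 -0.0220 0 0;-1 0.0469 -0.0254 0 0;-1 0.0502 -0.0291 0 0;-1 0.0534 -0.0329 0 0;-1 0.0563 -0.0368 0 0;-1 0.0590 -0.0409 0 0;-1 0.0615 -0.0452 0 0;-1 0.0637 -0.0496 0 0
```

View pics/f_wrist.png

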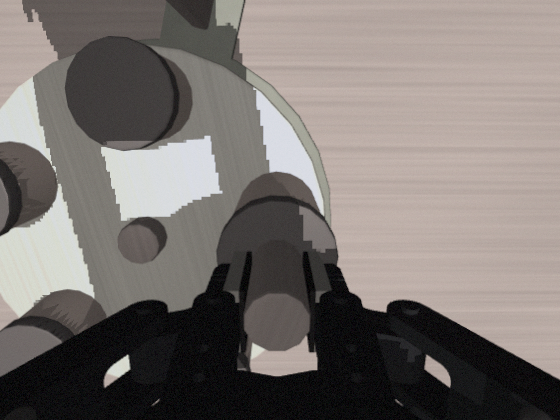

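The grip is unchanged and forces are small. The hub is at (142,240), and the pointer's foot tab shows near (205,25) at the upper edge. Continue.

apply_moves(motion="-1 0.0048 -0.0011 0 0;-1 0.0095 -0.0024 0 0;-1 0.0142 -0.0041 0 0;-1 0.0187 -0.0059 0 0;-1 0.0232 -0.0080 0 0;-1 0.0275 -0.0104 0 0;-1 0.0317 -0.0129 0 0;-1 0.0358 -0.0158 0 0;-1 0.0396 -0.0188 0 0;-1 0.0434 -0.0220 0 0;-1 0.0469 -0.0254 0 0;-1 0.0502 -0.0291 0 0;-1 0.0534 -0.0329 0 0;-1 0.0563 -0.0368 0 0;-1 0.0590 -0.0409 0 0;-1 0.0615 -0.0452 0 0;-1 0.0637 -0.0496 0 0;-1 0.0637 -0.0496 0 0;-1 0.0637 -0.0496 0 0")

```text
clock: 8.93
eef_pos: [497.1, -16.4, 314.1]
tcp_rot: [3.141, 0.001, 3.141]
contact_force: [3.8, -0.1, 6.1]
opening: 0.244
```

```bash
python3 - <<'E'
from rig import r, grab_frame, spotter
import cv2
from h import *
s=r.sense();print(s["clock"],s["eef_pos"],s["contact_force"],s["wrist_torque"],s["opening"])
for c in("wrist","top","scene"):
    f=grab_frame(c);cv2.imwrite(f"pics/g_{c}.png",f["img"][:,:,::-1])
    for q in ["knob","front_point"]:
        print(c,q,[(d["conf"],[round(float(v),1) for v in d["point"]]) for d in spotter.place_of(q,c)[:2]])
E
```

```text
8.9333 [497.1041642 -16.4223944 314.0995143] [ 3.79037478 -0.12313675  6.05170102] [-0.11482386 -0.5935456  -0.08534236] 0.24377658716693199
wrist knob [(0.84, [496.1, -12.1, 156.7])]
wrist front_point []
top knob []
top front_point []
scene knob []
scene front_point [(0.66, [489.2, -34.6, 41.4])]
```

View pics/g_wrist.png

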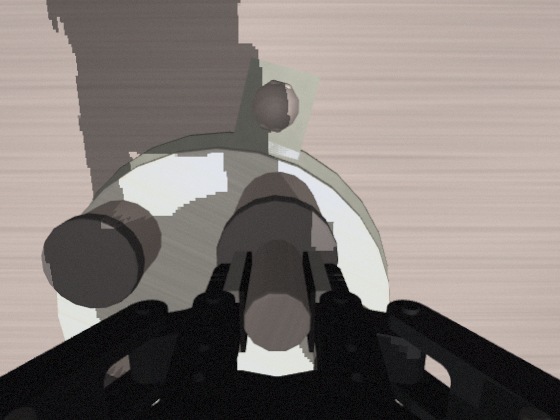

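View pics/g_scene.png

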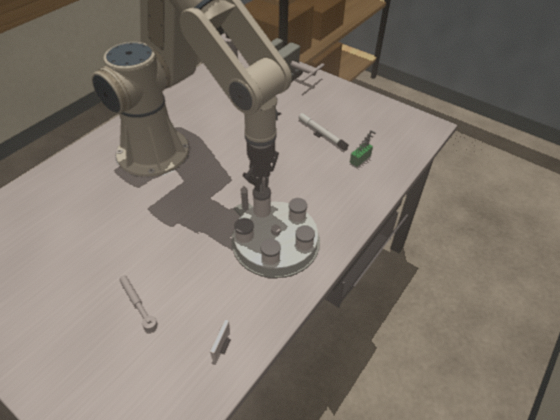

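The wrist view shows the pointer tip at about (275,106), with tab edges on both sides. The knob is at (277,320).

```bash
python3 - <<'E'
from rig import grab_frame
from h import *
from scipy.optimize import least_squares
f=grab_frame("wrist")
k=back(f,(277,320),180);print("knob",k)
P=np.array([[663.8,-34.1],[635.95,11.85],[558.5,32.55],[495.2,-16.7]])
s=least_squares(lambda q:np.hypot(*(P-q).T)-90,[577,-55]);print("axis",s.x,s.fun); ax=s.x
for z in(100,107,113):
    p=back(f,(275,105),z)[:2];print(z,p,np.linalg.norm(p-ax),np.arctan2(*(p-ax)[::-1]))
for z in (0,6,12):
  c=[back(f,x,z)[:2] for x in((258,55),(320,75),(301,158),(235,132))]
  print(z,[np.arctan2(*(a-b)[::-1]) for a,b in((c[0],c[3]),(c[1],c[2]))],np.linalg.norm(c[0]-c[1]),(c[0]+c[1])/2, np.arctan2(*((c[0]+c[1])/2-ax)[::-1]))
print("knob ang",np.arctan2(*(k[:2]-ax)[::-1]))
E
python3 -c "
import cv2
a=cv2.imread('pics/g_wrist.png')[40:180,200:340];cv2.imwrite('pics/z_g.png',cv2.resize(a,None,fx=4,fy=4,interpolation=2))"
```

```text
knob [495.38527434 -16.46556912 180.        ]
axis [576.38676043 -55.62751615] [ 0.0250432   0.00552591 -0.02661197  0.03689012]
100 [430.08117219 -17.29026776] 151.2450652496887 2.885318990320819
107 [430.15168169 -17.264685  ] 151.18334917587308 2.8850370820364386
113 [430.21211839 -17.24275693] 151.13045925415125 2.8847952631266036
0 [np.float64(2.8212683400963723), np.float64(2.931760242812137)] 46.2981439312576 [401.54552599  -7.4982808 ] 2.8729717813979896
6 [np.float64(2.8212683400963723), np.float64(2.931760242812137)] 45.31793782312778 [402.18878248  -7.69140237] 2.8730574290571234
12 [np.float64(2.8212683400963727), np.float64(2.931760242812137)] 44.33773171499797 [402.83203897  -7.88452393] 2.8731437156809787
knob ang 2.6912546909049695
```

View pics/z_g.png

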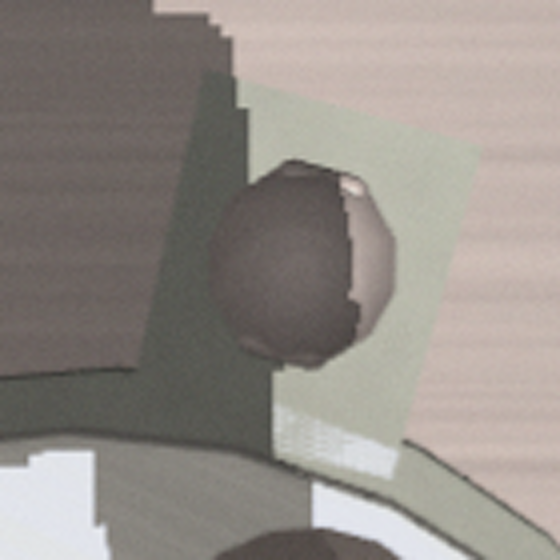

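The axis fit has residuals below 0.04 mm, giving axis (576.4,-55.6). The pointer radius comes out at 151 mm against 152 given, and its direction is 2.885 rad (tab edges: 2.87–2.88). So 0.194 rad remains.

```bash
python3 -c "
from h import *
arc(2.691,2.885,5)"
```

```text
-1 0.0015 -0.0032 0 0;-1 0.0028 -0.0064 0 0;-1 0.0040 -0.0097 0 0;-1 0.0051 -0.0130 0 0;-1 0.0060 -0.0164 0 0
```

apply_moves(motion="-1 0.0015 -0.0032 0 0;-1 0.0028 -0.0064 0 0;-1 0.0040 -0.0097 0 0;-1 0.0051 -0.0130 0 0;-1 0.0060 -0.0164 0 0;-1 0.0060 -0.0164 0 0;-1 0.0060 -0.0164 0 0;-1 0.0060 -0.0164 0 0;-1 0.0060 -0.0164 0 0;-1 0.0060 -0.0164 0 0;-1 0.0060 -0.0164 0 0;-1 0.0060 -0.0164 0 0")

```text
clock: 10.43
eef_pos: [491.2, -32.5, 314.1]
tcp_rot: [3.141, 0.001, 3.141]
contact_force: [2.6, 0.5, 6.7]
opening: 0.246
```

```bash
python3 - <<'E'
from rig import r, grab_frame, spotter
import cv2
from h import *
s=r.sense();print(s["clock"],s["eef_pos"],s["contact_force"],s["opening"],abs(s["qvel"]).max())
for c in("wrist","top","scene"):
    f=grab_frame(c);cv2.imwrite(f"pics/i_{c}.png",f["img"][:,:,::-1])
    for q in ["knob","front_point"]:
        print(c,q,[(d["conf"],[round(float(v),1) for v in d["point"]]) for d in spotter.place_of(q,c)[:2]])
    if c=="wrist":
        F=f
        k=back(f,(277,320),180);ax=np.array([576.4,-55.6]);print(k,np.arctan2(*(k[:2]-ax)[::-1]))
a=cv2.imread("pics/i_top.png")[140:290,230:360];cv2.imwrite("pics/z_i.png",cv2.resize(a,None,fx=4,fy=4,interpolation=2))
E
```

```text
10.4333 [491.19724789 -32.4572297  314.12165452] [2.61650171 0.51391981 6.65174534] 0.24573309226041887 0.0015985995594972806
wrist knob [(0.55, [491.0, -30.3, 156.7])]
wrist front_point [(0.36, [490.4, -31.0, 154.5])]
[489.31674436 -32.72848916 180.        ] 2.884753733144036
top knob []
top front_point []
scene knob [(0.64, [491.9, -31.6, 156.2]), (0.29, [595.1, 407.3, -2.5])]
scene front_point [(0.57, [491.5, -35.6, 42.6])]
```

View pics/i_wrist.png

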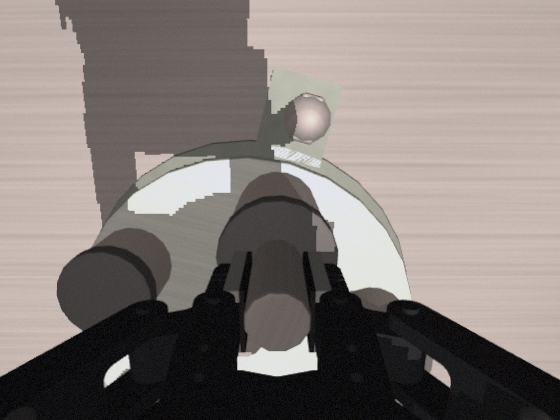

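View pics/z_i.png

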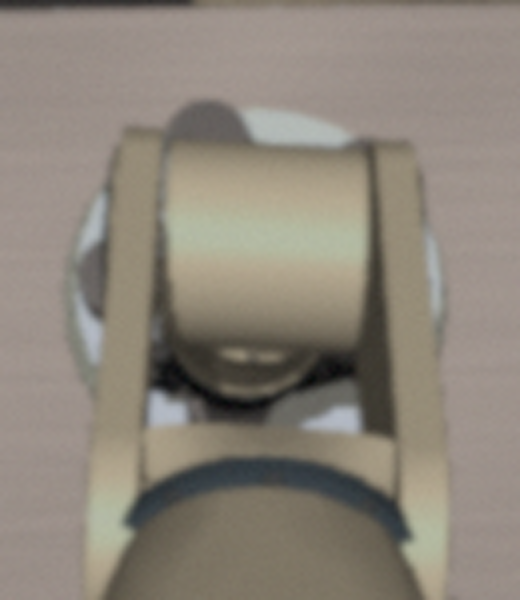

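The knob is at (277,320) and the pointer tip at (309,119). As a cross-check I re-measure the pointer here, and the turntable angle from the low lids in the scene picture.

```bash
python3 - <<'E'
from rig import grab_frame
from h import *
f=grab_frame("wrist");ax=np.array([576.4,-55.6])
for px in((308,118),(309,119)):
    p=back(f,px,107)[:2];print(p,np.linalg.norm(p-ax),np.arctan2(*(p-ax)[::-1]))
a=cv2.imread("pics/i_scene.png")[170:285,220:335];cv2.imwrite("pics/z_is.png",cv2.resize(a,None,fx=5,fy=5,interpolation=2))
a=cv2.imread("pics/i_wrist.png")[60:200,240:380];cv2.imwrite("pics/z_iw.png",cv2.resize(a,None,fx=4,fy=4,interpolation=2))
E
```

```text
[429.83608182 -18.36639757] 151.21945397795503 2.892812032322988
[430.28303784 -17.89779733] 150.90269287330878 2.889073030269153
```

View pics/z_is.png

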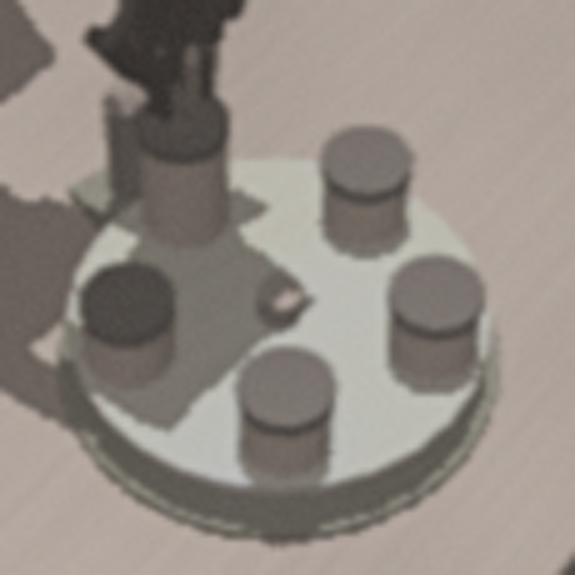

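View pics/z_iw.png

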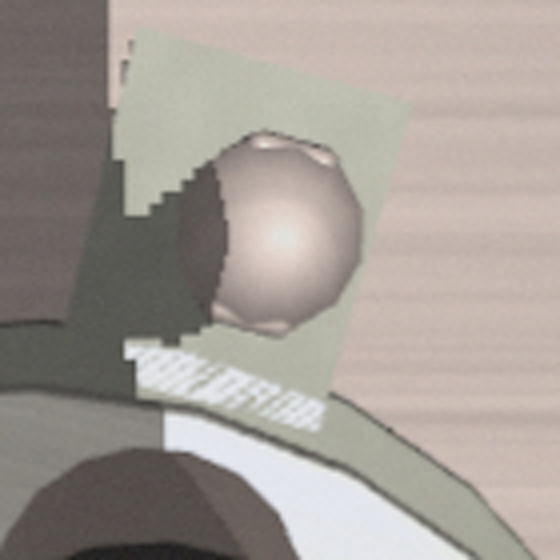

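```bash
python3 - <<'E'
from rig import grab_frame
from h import *
from scipy.optimize import least_squares
w=grab_frame("wrist")
p=back(w,(307.1,117.9),107)[:2];d=p-[576.4,-55.6];print(p,np.linalg.norm(d),np.arctan2(d[1],d[0]))
f=grab_frame("scene")
b=lambda p,z:back(f,((p[0]+.5)/5-.5+220,(p[1]+.5)/5-.5+170),z)[:2]
L=np.array([b(p,92) for p in((366,160),(437,293),(128,303),(287,388))]);T=b((182,120),129)
def res(q):
    a=q[2]+2*np.pi/5*np.arange(5);M=q[:2]+90*np.c_[np.cos(a),np.sin(a)]
    return np.concatenate([min(((m-l) for l in L),key=np.linalg.norm) for m in M[1:]])
s=least_squares(res,[580,-58,2.88]);print(s.x,s.fun.round(1),T)
for z,px in((0,None),):pass
# predicted px of pointer & tip at angles
for a in(2.86,2.89,2.92):
    c=s.x[:2]+152*np.array([np.cos(a),np.sin(a)])
    for h in(6,113): print(a,h,((proj(f,[[*c,h]])-[220,170]+.5)*5-.5).round(0))
E
```

```text
[429.79151242 -18.78037513] 151.1612827624557 2.8955389679014316
[581.17059506 -59.0366974    2.88955828] [-0.8 -0.1  0.5  0.2  0.2  0.3  0.1 -0.3] [493.44006762 -35.58010391]
2.86 6 [[132. 198.]]
2.86 113 [[125.  77.]]
2.89 6 [[126. 201.]]
2.89 113 [[118.  80.]]
2.92 6 [[120. 205.]]
2.92 113 [[112.  83.]]
```

All estimates agree within about 0.01 rad (0.9 mm): turntable at 2.885–2.890, pointer at 2.88–2.895. The arm is still and the grip is firm, so I hand in.

```bash
python3 - <<'E'
from rig import r
s=r.sense();print(s["clock"],s["eef_pos"],s["contact_force"],s["opening"],abs(s["qvel"]).max())
print(r.sign_off())
E
```

```text
11.0333 [491.18589651 -32.48024677 314.11409667] [ 3.29519783 -0.11489838  6.535731  ] 0.24302285310616936 0.001233477064495981
the job is handed in; nothing more can be done
None
```

I gripped the knob at 60 N and turned the carousel about 2.65 rad anticlockwise, at roughly 0.7 rad/s or less. The job was handed in at 11 s with the gripper still holding the knob and the tall jar at the pointer.

**Last checks:**
- **Alignment:** The wrist and scene views put the tall jar at 2.885–2.890 rad and the pointer at 2.88–2.895 rad. They agree to about 0.01 rad, or 1 mm at the knob.
- **Steadiness:** The arm was still and the wrist force about 7 N. The opening of 0.24 fits the 22 mm knob, and the gripper touched nothing else in the pictures.

**Weaker checks:**
- **Camera offset:** The scene camera places the axis about 5–6 mm away from where the wrist camera and the measured circle do, more than the stated 2 mm accuracy. I compared angles within each camera's own view, so this did not affect the alignment.
- **Scene network:** It put the knob about 4 mm from the front point, which is within its stated error.
- **Top camera:** It could not confirm the end position because the arm blocked its view.

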